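# Open the sample hatch of a light-scattering detector

## Task

Open the sample hatch in the top of the grey detector for loading. First draw the yellow beam-shutter slide fully out, away from the hatch, because its tongue blocks it; then push the hatch's free edge down at the pale round mark until the touch catch lets go and the hatch springs ajar, and swing it right back against its stop so that it stays open. Leave the bottles, beaker, racks and boxes standing where they are.

Things in the scene. Friction and masses are not known exactly. Their poses are not given: they have to be found in the camera images.
- detector: Fixed bench instrument, slate housing with pale grey top deck, 430 deep (its x) x 340 wide (its y) x 150 high. Origin: centre of its underside. Its -x side is the front, roughly towards the robot; +y is its left. Deck at 150 above origin. The hatch lies left of centre on the deck, the shutter slide right of the hatch. The deck's front 110 mm is free but for the cuvette box at the right.
- hatch (a joint): Hinge angle of the hatch, rad: 0 shut and caught, -0.03 pushed in to its stop (the catch trips at -0.022), about 0.4 when it has sprung ajar (free edge 60 mm higher), 1.85 open against its stop; past 1.6 it falls back to the stop by itself, below that it sinks to ajar. Damped, 0.3 to 0.4 kg. Once sprung, the catch does not take hold again.
- hatch_press (a point): On the upper face of the hatch: centre of the pale round push mark, 34 across, 22 mm in from the free edge. Pushed there with about 9 N the hatch sinks 4 mm, meets a firm stop and the catch trips; the hatch rises as soon as the push is taken away. With the shutter slide in, it gives only 1 mm and does not trip.
- hatch_edge (a point): Middle of the lower edge of the hatch's free (front) end; moves with the hatch. The hatch is a slate-blue plate 150 (detector x) x 190 (detector y) x 12 thick. Shut, its underside is 10.5 above the deck; under it a black coaming 10 high rings the sample well. 150 from the hinge axis. A steel striker hangs 18 below the hatch near its left front corner.
- hatch_hinge (a point): Middle of the hatch's hinge axis, at its far end, level with the underside, 160.5 mm above the bench. The axis runs along the detector's y; the free edge swings up and back towards the detector's +x.
- shutter (a joint): How far the shutter slide is drawn out, m: 0 fully in (tongue 22 mm under the hatch's right edge), 0.04 fully out at its stop; starts at 0 to 0.008. Slides along the detector's -y (away from the hatch) with about 3 N of friction and stays where it is left. From 0.03 the tongue is well clear.
- shutter_tab (a point): Middle of the top of the yellow upright tab of the shutter slide; moves with it. Tab 60 (detector x) x 12 (detector y), from 11 to 39 above the deck. It stands on a flat bar, 24 wide, top 9.5 above the deck, that runs from the tab to the hatch between two 9 mm high rails. With the slide in, 54 mm lie free between tab and hatch edge.
- vial_rack: Loose white vial rack 110 x 55 x 28 with red and blue capped vials (44 high), on the rear left of the deck; origin under its centre. Leave it.
- cuvette_box: Loose cream and green cuvette box 77 x 52 x 32 on the front right of the deck; origin under its centre. Leave it.
- solvent_amber: Loose amber bottle, 94 across, 200 high, on the bench left of the detector; origin under its centre. Leave it.
- solvent_blue: Loose clear bottle with blue cap, 86 across, 180 high, on the bench left of the detector; origin under its centre. Leave it.
- buffer_red: Loose clear bottle with red cap, 76 across, 150 high, on the bench left of the detector; origin under its centre. Leave it.
- tip_box: Loose blue pipette-tip box with pale lid, 122 x 87 x 67, on the bench right of the detector; origin under its centre. Leave it.
- beaker: Loose glass beaker, 80 across, 100 high, on the bench right of the detector; origin under its centre. Leave it.

How it is judged:
By the outcome, as a careful person would: the job done as asked, in the order asked, and still so for the second after the job is handed in, with the robot touching nothing.
It also fails if it takes over 61 s, if anything falls off the work surface, if the arm or the gripper's body presses on something with over 40 N, if the wrist force passes 120 N, or if a joint passes its speed limit or range.

## Robot

A 6-joint arm with a two-finger parallel gripper is mounted at the origin on the work surface. World frame = base frame: x ahead of the robot, y to its left, z up, the work surface at z = 0. Lengths are in m, angles in rad, forces in N, time in s.
With the tool pointing down it reaches from about 0.4 to 0.825 m from the base axis. Payload 7 kg.
Tool frame: the origin (TCP) lies between the finger pads; the fingertips stand manip.finger_overhang ahead of it and the grasp point (between the pads) lies 3 mm ahead of it (manip.finger_overhang is the distance from the TCP to the fingertips, in m); z points along the fingers, y is the line along which they close (so a half turn about z gives the same grasp; the last joint's range is limited). The gripper opens to 88 mm and grips with 3 to 60 N. Pads are 19 mm wide; open, the fingers measure 130 mm over their backs; the gripper's body (78 mm by 193 mm) begins 47 mm behind the grasp point.
Start: joints at [1.572, 0.359, 0.012, 0, -1.224, -0.288], TCP at [0.191, 0.647, 0.249] pointing down, gripper open.
Joint ranges: [-3.07, 3.07], [-1.43, 2.12], [-1.02, 1.25], [-3.03, 1.67], [-3.05, -0], [-3.03, 3.03]. Speed limits (rad/s): [2.39, 2.39, 3.01, 3.14, 3.14, 3.14].

## Interface

Orientations are given as a unit quaternion [w, x, y, z].
In Python, from rig import manip, eyes gives the robot as it stands. The module is installed in compiled form; this text tells all that it offers.
- The arm moves only by the tool jog_arm, never from a script. Its argument "rows" is a list of rows, each a list of 2 entries, a list of its own where there are three numbers: the shift along the tool's x, y, z in m, then the turn, a rotation vector about the tool's x, y, z in rad. In form: [[[x, y, z], [ax, ay, az]], ...]. A call has 1 to 5 rows; each row shifts and turns the commanded pose from where the row before left it, along the tool's axes as they then stand; what a row does not reach is not made up. A row lasts 1/12 s, in which the tool goes at most 41.7 mm and 7.16 degrees, less where a joint would pass 70% of its speed; a pose out of reach is approached as far as the arm can. A call with a gripper value outside its range is refused whole. "hand" is the opening, from 0 (shut) to 1 (fully open), set as the call begins (left out, the last holds). The fingers move at their own pace and stop on an object; "grip_force" is the grip in N (left out, the last holds). Time passes only in rows, so rows that do not move let the fingers close. It gives the time, the measured TCP pose, the force, the opening and the grip force at its end, in the units of the state.
- manip.get_obs(): the state, without advancing time (a new reading comes with each control period).
- eyes.camera(name): name is "scene" or "top" or "wrist"; returns the picture (480x640x3 uint8, red, green, blue); there is no depth.
- eyes.camera_info(name): a dict with "fx", "fy", "cx", "cy" (pixels), "k1" (the pictures are not rectified: a ray, as slopes to the right and down, at radius r is drawn at 1 + k1 r^2 times it, then the intrinsics apply), "world_from_camera" (4x4, takes a point from camera to world coordinates). Camera axes: x right, y up, looking along -z (the intrinsics and any distortion apply to the point x, -y, -z); pixel columns grow to the right and rows downward; lengths in m; the calibration is good to about 2 mm. A picture is of the moment at which its call begins: read the wrist's pose just before it. camera_info takes no time and is no camera call; for the wrist camera it gives the pose at the moment of the call.
- manip.close_job(): hands the job in; it is judged then, once.
Trained networks look in the newest picture that a camera, given by its name, has taken for a name from the list of things; names that differ only in an ending like _2 or _b are one class to them, and where a whole thing is asked for, a point or a joint stands for the part that bears it (a point fixed in the world has none). Each returns a list of dicts, best first, with "p" (0 to 1); they miss things now and then, are a little off and sometimes report something else, mostly with a low value. They report only what shows in the picture. A call takes as long as a camera call.
- eyes.cut_out(name, camera): "pixels" (480x640 bool, what is visible of it).
- eyes.pinpoint(name, camera): "position" ([x, y, z] in m, in the coordinates of the camera as it stood for that picture, good to about 4 mm: a listed point, or the origin of a listed thing).
The state is a dict: "time_s": time; "joint_positions": joint angles; "qd": joint speeds; "tau": joint torques, N m; "eef_pos": TCP position; "ee_rot": TCP orientation; "force": force on the tool from outside, world axes, zero at the start; "wrist_torque": the same for the moment, N m; "finger_gap": opening from 0.0 (shut) to 1.0 (fully open); "grasp_force": force on a finger pad.
Only numpy, scipy, OpenCV 4.12 (cv2) and the standard library are available. Lean on these libraries where they do the work, as an engineer would, in place of code of your own. Each camera call takes 0.05 s, during which the arm holds its last target. There are 200 camera calls.

## Working session

There is one attempt and no reset: what is moved stays moved. The work goes in short steps, Python scripts to look and compute and a tool call to move; the robot and the scene stay as the last step left them, time stands still between calls to the robot, and variables do not carry over. Pictures are saved under pics/ and viewed, at most 10 in all, crops included, and the job is handed in when it is done.

Besides the shell and the picture viewer there is one more tool, called after "Emit:" by a JSON object that holds its "method" and its "body". jog_arm: Moves the arm, as the interface text tells. Its arguments: {"type":"object","properties":{"rows":{"type":"array","items":{"type":"array"}},"hand":{"type":"number"},"grip_force":{"type":"number"}},"required":["rows"]}

```bash
mkdir -p pics; cat > h.py <<'E'
import numpy as np, cv2
from rig import manip, eyes
from scipy.spatial.transform import Rotation as R
def snap(cam,fn=None):
    im=eyes.camera(cam)
    if fn: cv2.imwrite('pics/'+fn,im[:,:,::-1])
    return im
def find(names,cam):
    T=np.array(eyes.camera_info(cam)["world_from_camera"])
    for n in names:
        for d in eyes.pinpoint(n,cam)[:2]:
            p=T@np.r_[d["position"],1]; print(cam,n,round(d["p"],2),p[:3].round(4))
def rot():
    q=np.array(manip.get_obs()["ee_rot"]); return R.from_quat(q[[1,2,3,0]])
E
python3 - <<'E'
from h import *
o=manip.get_obs(); print(o); print(manip.finger_overhang); print(rot().as_matrix().round(3))
a=snap("scene","s0.png")
find(["detector","hatch_press","hatch_edge","hatch_hinge","shutter_tab"],"scene")
b=snap("top","t0.png")
find(["detector","hatch_press","hatch_edge","hatch_hinge","shutter_tab","vial_rack","cuvette_box","solvent_amber","solvent_blue","buffer_red","tip_box","beaker"],"top")
print(manip.get_obs()["time_s"])
E
```

```text
{'time_s': 0.0, 'joint_positions': array([ 1.57212440e+00,  3.59378660e-01,  1.10826677e-02, -3.83801587e-04,
       -1.22408578e+00, -2.88089540e-01]), 'qd': array([ 1.58889204e-03,  1.91867329e-03, -1.32247872e-03, -5.91759157e-05,
       -1.09754041e-03, -1.06021915e-03]), 'tau': array([ 9.52390910e-04, -5.82702184e+01,  2.93053508e+01,  6.99750692e+00,
        6.82327125e-03, -1.58855987e-04]), 'eef_pos': array([0.19081236, 0.64700612, 0.24763227]), 'ee_rot': array([ 8.10457034e-04,  9.89728913e-01, -1.42954599e-01, -6.42300532e-05]), 'force': array([-0.31249506, -0.06300821, -0.48169501]), 'wrist_torque': array([0.04774358, 0.0503749 , 0.00415276]), 'grasp_force': 0.0, 'finger_gap': 0.99427545637995}
0.022
[[ 0.959 -0.283 -0.   ]
 [-0.283 -0.959 -0.002]
 [ 0.     0.002 -1.   ]]
scene hatch_press 0.73 [0.5309 0.102  0.1773]
scene hatch_edge 0.89 [0.5051 0.1024 0.1632]
scene hatch_hinge 0.93 [0.6613 0.0876 0.1591]
scene shutter_tab 0.96 [ 0.5233 -0.056   0.1881]
top detector 0.97 [0.6015 0.036  0.0007]
top hatch_press 0.96 [0.5232 0.1014 0.1732]
top hatch_edge 0.9 [0.505  0.1019 0.1626]
top hatch_edge 0.36 [0.773  0.1055 0.1506]
top hatch_hinge 0.82 [0.6559 0.0832 0.1559]
top shutter_tab 0.57 [ 0.5243 -0.0636  0.1863]
top vial_rack 0.96 [0.7724 0.1055 0.1464]
top cuvette_box 0.9 [ 0.4232 -0.0501  0.1502]
top solvent_amber 0.63 [0.5067 0.3685 0.0012]
top solvent_amber 0.23 [0.5054 0.0988 0.1578]
top solvent_blue 0.92 [ 0.6396  0.4267 -0.0033]
top buffer_red 0.75 [ 0.3587  0.3672 -0.0004]
top tip_box 0.78 [ 0.4661 -0.4601  0.0044]
top tip_box 0.56 [3.597e-01 3.637e-01 1.000e-04]
top beaker 0.76 [ 6.182e-01 -4.786e-01  1.000e-04]
0.95
```

View pics/t0.png

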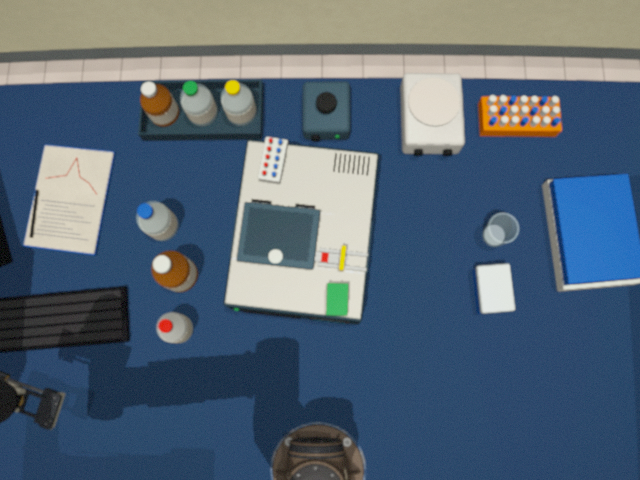

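View pics/s0.png

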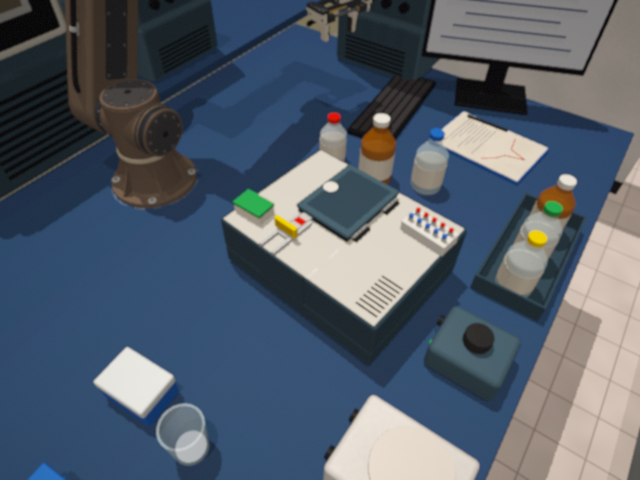

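The top picture shows the hatch at about (280,235) with the push mark at (275,257). The yellow tab is at (343,257), the green cuvette box at (338,298), and the vial rack behind at (273,160). The scene picture agrees. The detector yaw is about -0.1 rad. The heights match (press 0.173, tab 0.187), so I'm moving over the tab.

Emit:
{"method": "jog_arm", "body": {"rows": [[[0, 0, -0.02], [0, 0, -0.094]], [[0, 0, -0.015], [0, 0, -0.093]], [[0.02, 0.0335, 0], [0, 0, 0]], [[0.02, 0.0335, 0], [0, 0, 0]], [[0.02, 0.0335, 0], [0, 0, 0]]], "hand": 0.5}}

```text
time_s: 1.37
eef_pos: [0.2408, 0.5404, 0.2833]
ee_rot: [0.0, 0.999, -0.049, -0.0]
force: [1.7, -0.7, 1.2]
finger_gap: 0.683
grasp_force: 0.0
```

Emit:
{"method": "jog_arm", "body": {"rows": [[[0.02, 0.0335, 0], [0, 0, 0]], [[0.02, 0.0335, 0], [0, 0, 0]], [[0.02, 0.0335, 0], [0, 0, 0]], [[0.02, 0.0335, 0], [0, 0, 0]], [[0.02, 0.0335, 0], [0, 0, 0]]]}}

```text
time_s: 1.78
eef_pos: [0.3238, 0.363, 0.2839]
ee_rot: [-0.0, 0.999, -0.05, 0.0]
force: [1.3, 0.3, 0.2]
finger_gap: 0.5
grasp_force: 0.0
```

Emit:
{"method": "jog_arm", "body": {"rows": [[[0.02, 0.0335, 0], [0, 0, 0]], [[0.02, 0.0335, 0], [0, 0, 0]], [[0.02, 0.0335, 0], [0, 0, 0]], [[0.02, 0.0335, 0], [0, 0, 0]], [[0.02, 0.0335, 0], [0, 0, 0]]]}}

```text
time_s: 2.2
eef_pos: [0.4066, 0.1864, 0.2841]
ee_rot: [-0.001, 0.999, -0.05, 0.0]
force: [1.4, 0.9, 0.1]
finger_gap: 0.499
grasp_force: 0.0
```

Emit:
{"method": "jog_arm", "body": {"rows": [[[0.02, 0.0335, 0], [0, 0, 0]], [[0.02, 0.0335, 0], [0, 0, 0]], [[0.02, 0.0335, 0], [0, 0, 0]], [[0.02, 0.0335, 0], [0, 0, 0]], [[0, 0, 0], [0, 0, 0]]]}}

```text
time_s: 2.62
eef_pos: [0.474, 0.0418, 0.2836]
ee_rot: [0.001, 0.999, -0.052, 0.0]
force: [0.1, 1.9, -0.2]
finger_gap: 0.501
grasp_force: 0.0
```

```bash
python3 - <<'E'
from h import *
o=manip.get_obs(); print(o["time_s"],o["eef_pos"],o["finger_gap"],o["joint_positions"].round(2)); print(rot().as_matrix().round(3))
snap("wrist","w0.png"); find(["hatch_press","hatch_edge","hatch_hinge","shutter_tab","cuvette_box"],"wrist")
snap("scene"); find(["shutter_tab","hatch_hinge"],"scene")
E
```

```text
2.6167 [0.47400852 0.041826   0.28356768] 0.501481627801375 [ 0.5   0.   -0.35  0.   -1.22  0.96]
[[ 0.995 -0.105  0.   ]
 [-0.105 -0.995 -0.001]
 [ 0.     0.001 -1.   ]]
wrist hatch_press 0.71 [0.5268 0.1041 0.174 ]
wrist hatch_edge 0.95 [0.5117 0.1067 0.1605]
wrist hatch_hinge 0.26 [ 0.3652  0.3739 -0.0016]
wrist shutter_tab 0.92 [ 0.5254 -0.0569  0.189 ]
wrist shutter_tab 0.2 [0.3628 0.3778 0.0006]
wrist cuvette_box 0.66 [ 0.424  -0.0462  0.1489]
scene shutter_tab 0.66 [ 0.5291 -0.0585  0.187 ]
scene hatch_hinge 0.56 [0.6597 0.0886 0.1564]
```

View pics/w0.png

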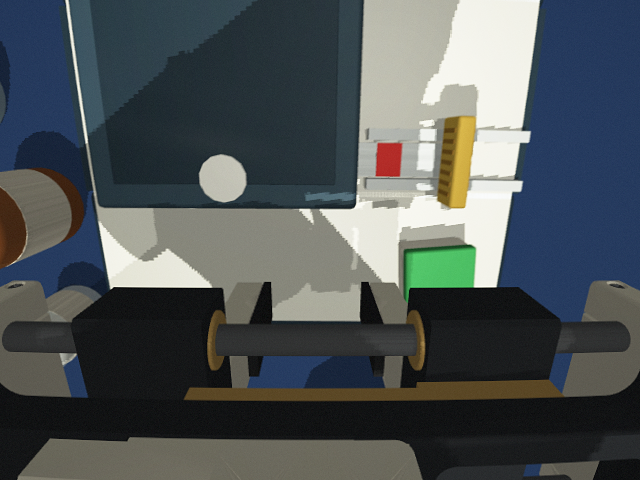

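The wrist picture shows the tab at (458,160), the red bar at (388,160), the push mark at (222,178), and the box at (440,270), all aligned with the tool. I'll straddle the tab next.

Emit:
{"method": "jog_arm", "body": {"rows": [[[0.02, 0.031, 0], [0, 0, 0]], [[0.021, 0.031, 0], [0, 0, 0]], [[0.021, 0.032, 0], [0, 0, 0]], [[0, 0, 0.03], [0, 0, 0]], [[0, 0, 0.02], [0, 0, 0]]]}}

```text
time_s: 3.48
eef_pos: [0.5254, -0.0537, 0.2323]
ee_rot: [-0.0, 0.999, -0.051, 0.0]
force: [-1.1, 0.3, -1.7]
finger_gap: 0.497
grasp_force: 0.0
```

Emit:
{"method": "jog_arm", "body": {"rows": [[[0, 0, 0], [0, 0, 0]], [[0, 0, 0.015], [0, 0, 0]], [[0, 0, 0.015], [0, 0, 0]], [[0, 0, 0.012], [0, 0, 0]], [[0, 0, 0], [0, 0, 0]]]}}

```text
time_s: 3.9
eef_pos: [0.524, -0.052, 0.1905]
ee_rot: [0.0, 0.999, -0.049, -0.001]
force: [-0.4, 0.3, -1.1]
finger_gap: 0.504
grasp_force: 0.0
```

```bash
python3 - <<'E'
from h import *
snap("wrist","w1.png"); find(["shutter_tab"],"wrist")
E
```

```text
wrist shutter_tab 0.56 [ 0.5268 -0.0609  0.1893]
```

View pics/w1.png

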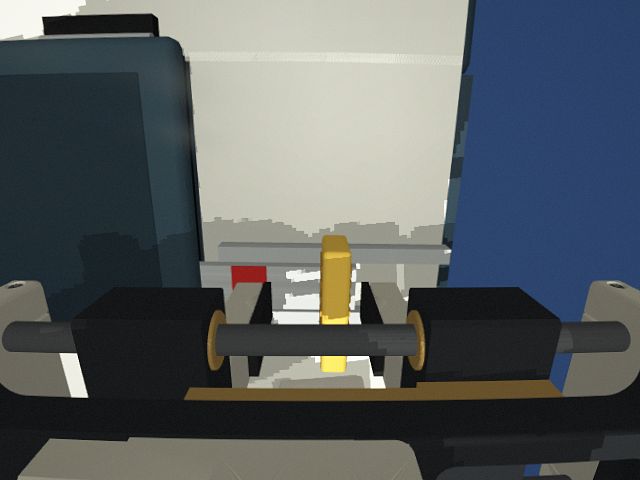

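The tab (335,300) stands between the fingers. Now I'll draw it out.

Emit:
{"method": "jog_arm", "body": {"rows": [[[0, 0.01, 0], [0, 0, 0]], [[0, 0.01, 0], [0, 0, 0]], [[0, 0.008, 0], [0, 0, 0]], [[0, 0.007, 0], [0, 0, 0]], [[0, 0.007, 0], [0, 0, 0]]]}}

```text
time_s: 4.42
eef_pos: [0.5211, -0.0953, 0.1923]
ee_rot: [-0.0, 0.999, -0.05, 0.001]
force: [0.3, 2.8, 2.2]
finger_gap: 0.5
grasp_force: 1.7
```

Emit:
{"method": "jog_arm", "body": {"rows": [[[0, 0.006, 0], [0, 0, 0]], [[0, 0.005, 0], [0, 0, 0]], [[0, 0.003, 0], [0, 0, 0]], [[0, 0.002, 0], [0, 0, 0]], [[0, 0, 0], [0, 0, 0]]]}}

```text
time_s: 4.83
eef_pos: [0.5193, -0.11, 0.1917]
ee_rot: [-0.001, 0.999, -0.05, 0.0]
force: [-0.2, 6.5, 4.5]
finger_gap: 0.506
grasp_force: 3.6
```

Emit:
{"method": "jog_arm", "body": {"rows": [[[0, 0.003, 0], [0, 0, 0]], [[0, 0.002, 0], [0, 0, 0]], [[0, 0.002, 0], [0, 0, 0]], [[0, 0, 0], [0, 0, 0]]]}}

```text
time_s: 5.17
eef_pos: [0.5194, -0.1111, 0.1915]
ee_rot: [-0.005, 0.999, -0.05, 0.001]
force: [-3.3, 40.7, 10.1]
finger_gap: 0.506
grasp_force: 19.9
```

```bash
python3 - <<'E'
from h import *
snap("wrist"); find(["shutter_tab"],"wrist")
snap("top"); find(["shutter_tab"],"top")
snap("scene"); find(["shutter_tab"],"scene")
E
```

```text
wrist shutter_tab 0.69 [ 0.5254 -0.0949  0.1926]
top shutter_tab 0.4 [ 0.5215 -0.1004  0.1899]
scene shutter_tab 0.75 [ 0.5211 -0.0902  0.1877]
```

The slide hit its stop: the force rose to 40 N at about 36 mm of travel, with the tab now at y≈-0.095. Next I back off, lift, close the fingers and go to the push mark.

Emit:
{"method": "jog_arm", "body": {"rows": [[[0, -0.008, 0], [0, 0, 0]], [[0, -0.004, 0], [0, 0, 0]], [[0, 0, -0.02], [0, 0, 0]], [[0, 0, -0.03], [0, 0, 0]], [[0, 0, -0.02], [0, 0, 0]]]}}

```text
time_s: 5.88
eef_pos: [0.5194, -0.1063, 0.263]
ee_rot: [0.001, 0.999, -0.05, -0.0]
force: [1.3, 1.6, 0.3]
finger_gap: 0.499
grasp_force: 0.0
```

Emit:
{"method": "jog_arm", "body": {"rows": [[[-0.003, -0.04, 0], [0, 0, 0]], [[-0.003, -0.04, 0], [0, 0, 0]], [[-0.003, -0.04, 0], [0, 0, 0]], [[-0.003, -0.04, 0], [0, 0, 0]], [[0, 0, 0], [0, 0, 0]]], "hand": 0}}

```text
time_s: 6.3
eef_pos: [0.5237, 0.0591, 0.2612]
ee_rot: [0.0, 0.999, -0.048, -0.0]
force: [-0.2, -0.4, -1.1]
finger_gap: 0.184
grasp_force: 0.0
```

```bash
python3 - <<'E'
from h import *
snap("wrist"); find(["shutter_tab","hatch_press","hatch_edge"],"wrist")
snap("scene"); find(["shutter_tab","hatch_press","hatch_edge"],"scene")
t=rot().inv(); o=manip.get_obs(); print(o["eef_pos"],o["finger_gap"],o["time_s"])
print((t.apply(np.array([.527,.1025,.200])-o["eef_pos"])).round(4))
E
```

```text
wrist hatch_press 0.62 [0.5289 0.1009 0.1758]
wrist hatch_edge 0.55 [0.512  0.1039 0.1573]
scene shutter_tab 0.59 [ 0.5244 -0.0918  0.188 ]
scene hatch_press 0.74 [0.5316 0.1002 0.1752]
scene hatch_edge 0.86 [0.5065 0.1031 0.1641]
[0.52353157 0.05358443 0.2614935 ] 0.00568544454519322 6.7
[-0.0015 -0.049   0.0615]
```

Emit:
{"method": "jog_arm", "body": {"rows": [[[0, -0.024, 0], [0, 0, 0]], [[0, -0.024, 0], [0, 0, 0]], [[0, 0, 0.03], [0, 0, 0]], [[0, 0, 0.025], [0, 0, 0]], [[0, 0, 0], [0, 0, 0]]]}}

```text
time_s: 7.12
eef_pos: [0.5257, 0.1011, 0.202]
ee_rot: [0.001, 0.999, -0.051, -0.004]
force: [-0.8, -0.4, -0.8]
finger_gap: 0.0
grasp_force: 0.0
```

Emit:
{"method": "jog_arm", "body": {"rows": [[[0, 0, 0.004], [0, 0, 0]], [[0, 0, 0.003], [0, 0, 0]], [[0, 0, 0.003], [0, 0, 0]], [[0, 0, 0.002], [0, 0, 0]], [[0, 0, 0], [0, 0, 0]]]}}

```text
time_s: 7.53
eef_pos: [0.5287, 0.1025, 0.1951]
ee_rot: [-0.0, 0.999, -0.05, 0.0]
force: [-0.9, -0.5, 0.3]
finger_gap: 0.004
grasp_force: 0.0
```

Emit:
{"method": "jog_arm", "body": {"rows": [[[0, 0, 0.002], [0, 0, 0]], [[0, 0, 0.002], [0, 0, 0]], [[0, 0, 0.002], [0, 0, 0]], [[0, 0, 0], [0, 0, 0]]]}}

```text
time_s: 7.87
eef_pos: [0.5286, 0.1026, 0.1909]
ee_rot: [-0.0, 0.999, -0.049, 0.001]
force: [-6.3, 0.0, 13.9]
finger_gap: 0.007
grasp_force: 7.0
```

Emit:
{"method": "jog_arm", "body": {"rows": [[[0, 0, 0.001], [0, 0, 0]], [[0, 0, 0], [0, 0, 0]]]}}

```text
time_s: 8.03
eef_pos: [0.5286, 0.1026, 0.1908]
ee_rot: [-0.0, 0.999, -0.049, 0.001]
force: [-9.7, 0.4, 20.8]
finger_gap: 0.003
grasp_force: 10.7
```

It has met a firm stop 4 mm down at 20 N. I'll lift away now.

Emit:
{"method": "jog_arm", "body": {"rows": [[[0, 0, -0.03], [0, 0, 0]], [[0, 0, -0.04], [0, 0, 0]], [[-0.02, 0, -0.03], [0, 0, 0]], [[-0.04, 0, 0], [0, 0, 0]], [[-0.04, 0, 0], [0, 0, 0]]]}}

```text
time_s: 8.45
eef_pos: [0.4291, 0.1129, 0.2892]
ee_rot: [-0.001, 0.999, -0.051, 0.001]
force: [-1.1, 1.0, -0.1]
finger_gap: 0.008
grasp_force: 0.0
```

Emit:
{"method": "jog_arm", "body": {"rows": [[[0, 0, 0], [0, 0.12, 0]], [[0, 0, 0], [0, 0.12, 0]], [[0, 0, 0], [0, 0.12, 0]], [[0, 0, 0], [0, 0.12, 0]], [[0, 0, 0], [0, 0.12, 0]]]}}

```text
time_s: 8.87
eef_pos: [0.4293, 0.1125, 0.2898]
ee_rot: [0.013, 0.957, -0.048, 0.284]
force: [2.2, -1.8, 1.4]
finger_gap: 0.008
grasp_force: 0.0
```

Emit:
{"method": "jog_arm", "body": {"rows": [[[0, 0, 0], [0, 0.12, 0]], [[0, 0, 0], [0, 0.08, 0]], [[0, 0, 0], [0, 0, 0]], [[0, 0, 0], [0, 0, 0]]]}}

```text
time_s: 9.2
eef_pos: [0.445, 0.1254, 0.3359]
ee_rot: [0.027, 0.936, -0.051, 0.348]
force: [0.2, -0.5, -0.1]
finger_gap: 0.002
grasp_force: 0.0
```

```bash
python3 - <<'E'
from h import *
snap("wrist"); find(["hatch_edge"],"wrist")
snap("scene","s1.png"); find(["shutter_tab","hatch_press","hatch_edge","hatch_hinge"],"scene")
snap("top"); find(["hatch_edge","hatch_hinge"],"top")
o=manip.get_obs(); print(o["eef_pos"],o["time_s"],o["joint_positions"].round(2)); print(rot().as_matrix().round(3))
E
```

```text
wrist hatch_edge 0.94 [0.5228 0.1015 0.2179]
scene hatch_press 0.97 [0.5432 0.1006 0.2219]
scene hatch_edge 0.77 [0.5175 0.1009 0.2182]
scene hatch_hinge 0.7 [0.6592 0.0893 0.1594]
scene hatch_hinge 0.52 [ 0.5229 -0.0884  0.1885]
top hatch_edge 0.2 [ 0.6415  0.422  -0.003 ]
top hatch_hinge 0.95 [0.6583 0.084  0.1571]
[0.44531876 0.12514542 0.33546311] 9.7 [ 1.09 -0.38 -1.02  0.91 -0.9  -0.21]
[[ 0.753 -0.115  0.648]
 [-0.075 -0.993 -0.089]
 [ 0.654  0.018 -0.756]]
```

View pics/s1.png

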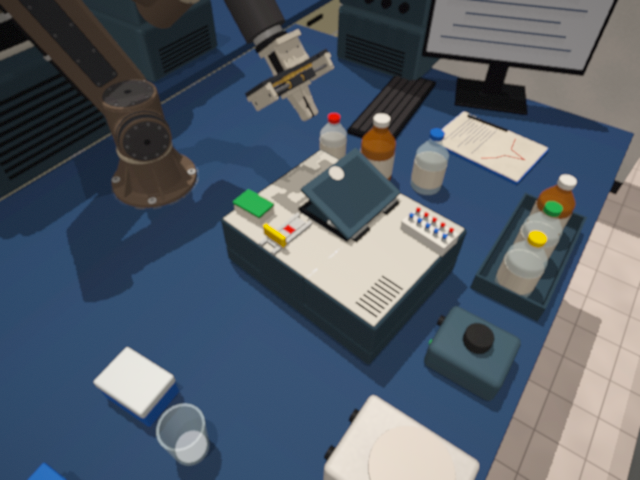

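The hatch is ajar (edge at (310,190) in the picture, z 0.218) and the shutter tab stays out at (275,235). The arm got close to its fold limit, so I'll ease the tilt and come down in front of the edge.

Emit:
{"method": "jog_arm", "body": {"rows": [[[0, 0, 0], [0, -0.1, 0]], [[0, 0, 0], [0, -0.1, 0]], [[-0.008, 0.005, 0.024], [0, 0, 0]], [[-0.008, 0.005, 0.024], [0, 0, 0]], [[0, 0, 0], [0, 0, 0]]]}}

```text
time_s: 10.12
eef_pos: [0.4526, 0.1112, 0.282]
ee_rot: [0.025, 0.966, -0.054, 0.251]
force: [-0.9, -1.6, -1.2]
finger_gap: 0.0
grasp_force: 0.0
```

```bash
python3 - <<'E'
from h import *
o=manip.get_obs(); print(o["eef_pos"],o["time_s"],o["joint_positions"].round(2)); print(rot().as_matrix().round(3))
E
```

```text
[0.45262126 0.11116197 0.28196804] 10.1167 [ 0.96 -0.28 -0.92  0.65 -0.81  0.06]
[[ 0.869 -0.117  0.482]
 [-0.092 -0.993 -0.076]
 [ 0.487  0.022 -0.873]]
```

Emit:
{"method": "jog_arm", "body": {"rows": [[[0.002, 0, 0.025], [0, 0, 0]], [[0.002, 0, 0.025], [0, 0, 0]], [[0.001, 0, 0.02], [0, 0, 0]], [[0.001, 0, 0.018], [0, 0, 0]], [[0, 0, 0], [0, 0, 0]]]}}

```text
time_s: 10.53
eef_pos: [0.5042, 0.1067, 0.214]
ee_rot: [0.025, 0.966, -0.054, 0.25]
force: [-0.6, -0.5, 0.0]
finger_gap: 0.005
grasp_force: 0.0
```

```bash
python3 - <<'E'
from h import *
snap("wrist","w2.png"); find(["hatch_edge"],"wrist")
snap("scene"); find(["hatch_edge"],"scene")
o=manip.get_obs(); t=rot(); print(o["eef_pos"],o["time_s"],o["joint_positions"].round(2),o["force"].round(1)); print(t.as_matrix().round(3))
print("tip",(o["eef_pos"]+t.apply([0,0,.022])).round(4))
E
```

```text
wrist hatch_edge 0.66 [0.5228 0.1024 0.2158]
scene hatch_edge 0.92 [0.5157 0.1024 0.2203]
[0.50322504 0.10737882 0.21641838] 10.7333 [ 0.72 -0.12 -1.02  0.9  -0.5  -0.03] [0.6 0.3 0.1]
[[ 0.868 -0.115  0.483]
 [-0.092 -0.993 -0.072]
 [ 0.488  0.018 -0.872]]
tip [0.5139 0.1058 0.1972]
```

View pics/w2.png

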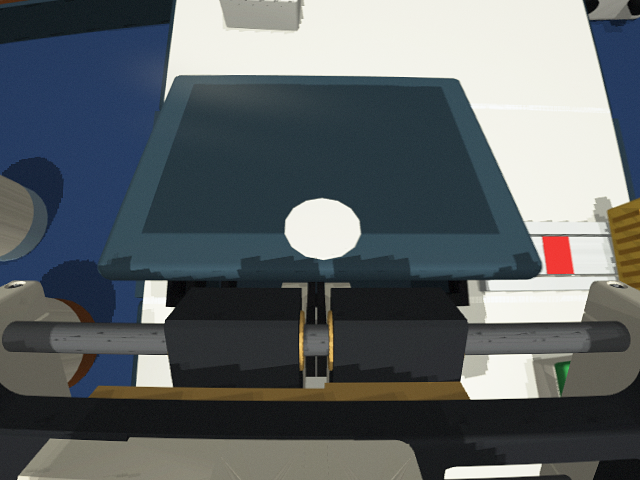

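The wrist picture shows the fingers under the middle of the free edge (at (318,280), mark at (322,228)). I'll start lifting along the arc.

Emit:
{"method": "jog_arm", "body": {"rows": [[[0.005, 0, 0.003], [0, 0, 0]], [[0.005, 0, 0.003], [0, 0, 0]], [[0.008, 0, -0.005], [0, 0, 0]], [[0.008, 0, -0.005], [0, 0, 0]], [[0.008, 0, -0.005], [0, 0, 0]]]}}

```text
time_s: 11.15
eef_pos: [0.5283, 0.1049, 0.2402]
ee_rot: [0.023, 0.966, -0.053, 0.251]
force: [-0.2, -0.4, -1.5]
finger_gap: 0.008
grasp_force: 0.9
```

```bash
cat > st.py <<'E'
from h import *
snap("scene"); find(["hatch_edge"],"scene")
snap("wrist"); find(["hatch_edge"],"wrist")
o=manip.get_obs(); t=rot(); print(o["eef_pos"],o["time_s"],o["joint_positions"].round(2),o["force"].round(1)); print(t.as_matrix().round(3))
print("tip",(o["eef_pos"]+t.apply([0,0,.022])).round(4))
E
python3 st.py
```

```text
scene hatch_edge 0.66 [0.5331 0.1015 0.2503]
wrist hatch_edge 0.85 [0.5398 0.1014 0.2439]
[0.52838006 0.10540929 0.24009867] 11.35 [ 0.71 -0.1  -0.92  0.8  -0.54  0.09] [-1.6  0.9  0.4]
[[ 0.868 -0.114  0.483]
 [-0.092 -0.993 -0.071]
 [ 0.488  0.017 -0.873]]
tip [0.539  0.1039 0.2209]
```

Emit:
{"method": "jog_arm", "body": {"rows": [[[0.01, 0, -0.004], [0, 0, 0]], [[0.01, 0, -0.004], [0, 0, 0]], [[0.01, 0, -0.003], [0, 0, 0]], [[0.01, 0, -0.002], [0, 0, 0]], [[0.01, 0, -0.002], [0, 0, 0]]]}}

```text
time_s: 11.77
eef_pos: [0.5642, 0.1009, 0.2767]
ee_rot: [0.024, 0.966, -0.053, 0.25]
force: [-0.8, 0.7, -1.9]
finger_gap: 0.005
grasp_force: 0.8
```

```bash
python3 st.py
```

```text
scene hatch_edge 0.77 [0.5709 0.0961 0.2859]
wrist hatch_edge 0.85 [0.5771 0.0954 0.2828]
[0.56430232 0.10129667 0.27681086] 11.9667 [ 0.68 -0.08 -0.79  0.68 -0.61  0.26] [-0.   0.4 -0.3]
[[ 0.868 -0.115  0.482]
 [-0.092 -0.993 -0.072]
 [ 0.487  0.018 -0.873]]
tip [0.5749 0.0997 0.2576]
```

Emit:
{"method": "jog_arm", "body": {"rows": [[[0.011, 0, 0], [0, 0, 0]], [[0.011, 0, 0], [0, 0, 0]], [[0.011, 0, 0.001], [0, 0, 0]], [[0.01, 0, 0.002], [0, 0, 0]], [[0.01, 0, 0.003], [0, 0, 0]]]}}

```text
time_s: 12.38
eef_pos: [0.6135, 0.0956, 0.2976]
ee_rot: [0.024, 0.966, -0.053, 0.251]
force: [-0.3, -1.5, -0.2]
finger_gap: 0.003
grasp_force: 0.8
```

```bash
python3 st.py
```

```text
scene hatch_edge 0.91 [0.6254 0.0912 0.3141]
wrist hatch_edge 0.82 [0.6332 0.091  0.3084]
[0.61361251 0.09603498 0.29755407] 12.5833 [ 0.62 -0.01 -0.66  0.61 -0.63  0.4 ] [ 0.1 -0.2 -0.3]
[[ 0.868 -0.115  0.482]
 [-0.092 -0.993 -0.072]
 [ 0.487  0.018 -0.873]]
tip [0.6242 0.0945 0.2783]
```

Emit:
{"method": "jog_arm", "body": {"rows": [[[0.009, 0, 0.005], [0, 0, 0]], [[0.009, 0, 0.005], [0, 0, 0]], [[0.008, 0, 0.005], [0, 0, 0]], [[0.008, 0, 0.005], [0, 0, 0]], [[0.006, 0, 0.004], [0, 0, 0]]]}}

```text
time_s: 13.0
eef_pos: [0.661, 0.0906, 0.2961]
ee_rot: [0.023, 0.966, -0.054, 0.251]
force: [-1.3, 0.5, -0.2]
finger_gap: 0.004
grasp_force: 0.2
```

```bash
python3 st.py
```

```text
scene hatch_edge 0.94 [0.6806 0.0824 0.31  ]
wrist hatch_edge 0.89 [0.6927 0.0843 0.3058]
[0.65988735 0.09039127 0.29581566] 13.2 [ 0.56  0.07 -0.57  0.58 -0.61  0.47] [-0.1  0.7  0.2]
[[ 0.869 -0.116  0.482]
 [-0.092 -0.993 -0.072]
 [ 0.487  0.019 -0.873]]
tip [0.6705 0.0888 0.2766]
```

Emit:
{"method": "jog_arm", "body": {"rows": [[[0, 0, 0], [0, 0, 0]], [[0, 0, 0], [0, 0, 0]], [[-0.01, 0, -0.02], [0, 0, 0]], [[-0.015, 0, -0.035], [0, 0, 0]], [[-0.015, 0, -0.035], [0, 0, 0]]]}}

```text
time_s: 13.62
eef_pos: [0.5804, 0.1002, 0.3548]
ee_rot: [0.024, 0.967, -0.054, 0.25]
force: [-1.3, 1.1, 2.0]
finger_gap: 0.004
grasp_force: 0.0
```

Emit:
{"method": "jog_arm", "body": {"rows": [[[-0.02, 0, -0.02], [0, 0, 0]], [[0, 0, 0], [0, 0, 0]], [[0, 0, 0], [0, 0, 0]], [[0, 0, 0], [0, 0, 0]], [[0, 0, 0], [0, 0, 0]]]}}

```text
time_s: 14.03
eef_pos: [0.5548, 0.104, 0.3627]
ee_rot: [0.023, 0.966, -0.053, 0.251]
force: [-0.5, 0.0, -0.3]
finger_gap: 0.007
grasp_force: 0.0
```

```bash
sed -i 's/snap("scene")/snap("scene","s9.png")/' st.py; python3 st.py; python3 -c "
from h import *
snap('top'); find(['hatch_edge','shutter_tab','vial_rack','cuvette_box','solvent_amber'],'top')"
```

```text
scene hatch_edge 0.78 [0.6978 0.0838 0.3076]
wrist hatch_edge 0.74 [0.6996 0.0839 0.3018]
[0.55497435 0.10375826 0.36231327] 14.2333 [ 0.75 -0.15 -0.61  0.53 -0.85  0.41] [0.6 0.3 0.6]
[[ 0.869 -0.116  0.481]
 [-0.092 -0.993 -0.073]
 [ 0.486  0.019 -0.874]]
tip [0.5656 0.1021 0.3431]
top hatch_edge 0.73 [0.6956 0.0797 0.304 ]
top shutter_tab 0.65 [ 0.5206 -0.0994  0.1899]
top shutter_tab 0.2 [ 0.6038  0.0326 -0.    ]
top vial_rack 0.83 [0.7753 0.1065 0.1481]
top cuvette_box 0.73 [ 0.4228 -0.0533  0.1508]
top solvent_amber 0.91 [0.5033 0.3698 0.0015]
```

View pics/s9.png

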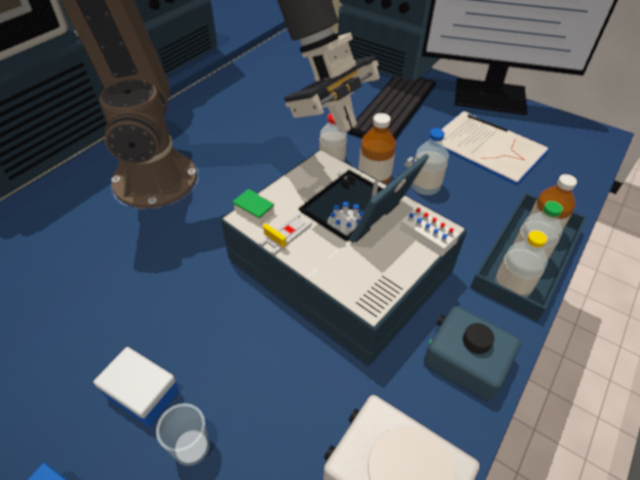

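The picture shows the hatch standing back at its stop (edge at (425,160), angle about 1.83 rad). The tab is out at (275,235), the rest is undisturbed, and the arm is clear.

```bash
python3 -c "
from rig import manip
print(manip.close_job())"
```

```text
the job is handed in; nothing more can be done
None
```

The job is handed in at about 14 s of the 61 s allowed: shutter slide drawn out to its stop, catch tripped, hatch swung back against its stop and staying open, nothing else seen to have moved, arm clear.

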